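Free the sample shuttle's brake and push it to the red stop

ROBOT

A 6-joint arm with a two-finger parallel gripper is mounted at the origin on the work surface. World frame = base frame: x ahead of the robot, y to its left, z up, the work surface at z = 0. Lengths are in m, angles in rad, forces in N, time in s.
With the tool pointing down it reaches from about 0.35 to 0.85 m from the base axis. Payload 8.1 kg.
Tool frame: the origin (TCP) lies at the centre of the arm's flange, where the gripper is bolted on; the fingertips stand 186 mm ahead of it and the grasp point (between the pads) lies 167 mm ahead of it; z points along the fingers, y is the direction in which the jaws open and shut (so a half turn about z gives the same grasp; the last joint's range is limited). The gripper opens to 93 mm and grips with 3 to 60 N. Pads are 15 mm wide; open, the fingers measure 128 mm over their backs; the gripper's body (75 mm by 188 mm) begins 65 mm behind the grasp point.
Start: joints at [1.204, 0.13, 1.488, -0, 1.523, -0.085], TCP at [0.167, 0.576, 0.405] pointing down, gripper open.
Joint ranges: [-2.96, 2.96], [-0.89, 2.26], [0.02, 2.5], [-1.34, 4.48], [0, 2.73], [-2.66, 2.66]. Speed limits (rad/s): [2.39, 2.39, 2.79, 3.14, 3.14, 3.14].

INTERFACE

Orientations are given as a rotation vector (axis times angle).
In Python, from plant import robot, viewer, order gives the robot as it stands.
- The arm moves only by the tool apply_moves, never from a script. Its argument "deltas" is a list of rows, each a list of 3 entries, a list of its own where there are three numbers: the finger opening in mm, from 0 to 93, then the shift along the tool's x, y, z in mm, then the turn about the tool's z in rad. In form: [[grip, [dx, dy, dz], yaw], ...]. A call has 1 to 5 rows; each row shifts and turns the commanded pose from where the row before left it, along the tool's axes as they then stand; what a row does not reach is not made up. A row lasts 1/8 s, in which the tool goes at most 62.5 mm and 10.7 degrees, less where a joint would pass 70% of its speed; a pose out of reach is approached as far as the arm can. A call is refused whole if a number of a shift passes 62.5 or a number of a turn 0.188, either way. A call with a gripper value outside its range is refused whole. The fingers move at their own pace and stop on an object; "grip_force" is the grip in N (left out, the last holds). Time passes only in rows, so rows that do not move let the fingers close. It gives the time, the measured TCP pose, the force and the opening at its end, in the units of the state.
- robot.read_state(): the state, without advancing time (a new reading comes with each control period).
- viewer.read_camera(name): name is "scene" or "top"; returns the picture (400x640x3 uint8, blue, green, red); there is no depth.
- viewer.get_calibration(name): a dict with "fx", "fy", "cx", "cy" (pixels), "R" (3x3) and "t" (3): a world point X has camera coordinates R X + t. Camera axes: x right, y down, z forward; pixel columns grow to the right and rows downward; lengths in m; the calibration is good to about 2 mm. A picture is of the moment at which its call begins. get_calibration takes no time and is no camera call.
- order.close_job(): hands the job in, once; it reports no verdict.
The state is a dict: "t": time; "q": joint angles; "dq": joint speeds; "joint_torque": joint torques, N m; "tool_pos": TCP position; "orientation": TCP orientation; "force": force on the tool from outside, world axes, zero at the start; "wrist_torque": the same for the moment, N m; "opening": finger opening in m.
Only numpy, scipy, OpenCV 4.12 (cv2) and the standard library are available. Lean on these libraries where they do the work, as an engineer would, in place of code of your own. Each camera call takes 0.05 s, during which the arm holds its last target. There are 200 camera calls.

TASK

Bring the blue sample carriage to its sampling position: with the fingertips press down the orange brake pad in the carriage's middle, keep it down while you push the carriage along the rail until it rests against the red stop, then let go so that the brake holds it there. Do not force the carriage along without the pad pressed, grasp nothing, and leave the jar, the carton and the dropper bottle where they stand.

Things in the scene. Friction and masses are not known exactly. Their poses are not given: they have to be found in the camera images.
- rail: Aluminium shuttle rail fixed to the bench, 460 mm long, 50 mm wide (58 mm at its black end caps), 20 mm high. Origin: middle of its underside on the bench. Its y axis runs along the rail, x across it, z up. It may stand in any of many places and yaws, but is always level.
- carriage_mid (a point): Centre of the blue carriage's deck top, 40 mm above the bench. The carriage is 150 mm long along the rail, 64 mm wide, its deck 24 to 40 mm above the bench; it only slides along the rail. Two amber vials with white caps (24 mm diameter, tops 69 mm above the bench) are fixed in it, centred 55 mm either side of the middle along the rail. Axes as the rail's.
- pad_top (a point): Centre of the top of the orange brake pad in the carriage's middle, moving with it; 50 mm above the bench when up. The pad is 60 mm along the rail and 44 mm across, with a ridge 3 mm high and 5 mm wide at either end along the rail (flat between them 50 mm long). Fully down it is still 4 mm proud of the deck. A fingertip pressing it can push the carriage by its grip on the pad or against a ridge.
- carriage (a joint): Position of the carriage along the rail, m: 0 at the rail's middle, growing towards the rail's +y end. With the pad up, friction holds it (about 8 to 12 N); with the pad pressed over 1 mm it slides easily (1 to 2 N).
- pad (a joint): How far the brake pad is pressed, m: 0 up (braked), 0.006 fully down. Spring-loaded: yields from about 6 N, fully down at about 8.5 N; let go, it springs up and brakes again.
- red_stop: Red stop block clamped across the rail, 20 mm long along the rail, 74 mm wide, top 47 mm above the bench with a small dark screw head to 55 mm. Origin: its middle, at bench height. It stands on either side of the carriage, at a different distance each time; the carriage touches it when the two centres are 85 mm apart along the rail.
- grey_stop: Grey stop block of the same shape, on the other side of the carriage: the wrong end.
- jar: Loose specimen jar with yellow cap, 48 mm diameter, 55 mm tall, standing on the bench near the rail; origin at its underside. To be left alone.
- carton: Loose white and blue carton 45 x 65 x 38 mm high near the rail; origin at its underside. To be left alone.
- dropper: Loose white dropper bottle with green cap, 32 mm diameter, 70 mm tall, near the rail; origin at its underside. To be left alone.
Mind the look-alikes: they are no part of the job. Of the things like the red_stop, leave any that is yellow; of the rest the larger one is meant.

How it is judged:
By the outcome, as a careful person would: the job done as asked, in the order asked, and still so for the second after the job is handed in, with the robot touching nothing.
It also fails if it takes over 32 s, if anything falls off the work surface, if the arm or the gripper's body presses on something with over 40 N, if the wrist force passes 120 N, or if a joint passes its speed limit or range.

## Working session

There is one attempt and no reset: what is moved stays moved. The work goes in short steps, Python scripts to look and compute and a tool call to move; the robot and the scene stay as the last step left them, time stands still between calls to the robot, and variables do not carry over. Pictures are saved under pics/ and viewed, about 8 in all and at most 12, crops included, and the job is handed in when it is done.

Besides the shell and the picture viewer there is one more tool, called as a command line: name --argument value ..., lists and objects as JSON in quotes. apply_moves: Moves the arm, as the interface text tells. Its arguments: {"type":"object","properties":{"deltas":{"type":"array"},"grip_force":{"type":"number"}},"required":["deltas"]}

```bash
mkdir -p pics
python3 - <<'E'
from plant import robot, viewer, order
import cv2
for n in("scene","top"):
    cv2.imwrite(f"pics/{n}0.png",viewer.read_camera(n)); c=viewer.get_calibration(n); print(n,c)
s=robot.read_state();print(s)
E
```

```text
scene {'fx': 407.4570971610063, 'fy': 407.4570971610063, 'cx': 313.63267741380207, 'cy': 202.098783425133, 'R': array([[ 0.85940141,  0.51113913, -0.0128846 ],
       [ 0.35428191, -0.61346171, -0.70579676],
       [-0.36866455,  0.60199794, -0.7082972 ]]), 't': array([-0.47330112, -0.16338612,  0.99438456])}
top {'fx': 390.72250323834015, 'fy': 390.72250323834015, 'cx': 314.87859186039276, 'cy': 202.9556599733192, 'R': array([[-0.07607514, -0.99708258,  0.00623791],
       [-0.9738995 ,  0.07296166, -0.21493338],
       [ 0.2138512 , -0.02242619, -0.97660879]]), 't': array([0.00856594, 0.56213634, 0.82037765])}
{'t': 0.1, 'q': array([ 1.20359414e+00,  1.31075964e-01,  1.48920502e+00,  9.93658990e-06,
        1.52301228e+00, -8.53957435e-02]), 'dq': array([-8.94446030e-04,  9.54336273e-05, -3.15571811e-03, -3.58690038e-04,
       -6.42287293e-04, -1.37925258e-03]), 'joint_torque': array([ 2.58035754e-03, -5.61338818e+01, -4.93093443e+01,  7.72401458e-02,
        2.90833233e-02, -1.09995685e-04]), 'tool_pos': array([0.16675025, 0.57613542, 0.40377885]), 'orientation': array([-4.41142897e-01, -3.11006953e+00,  2.59937715e-03]), 'force': array([-0.59831923, -0.59044091,  0.25182093]), 'wrist_torque': array([-0.02903489, -0.01279674, -0.00325845]), 'opening': 0.09289905368258668}
```

View pics/scene0.png

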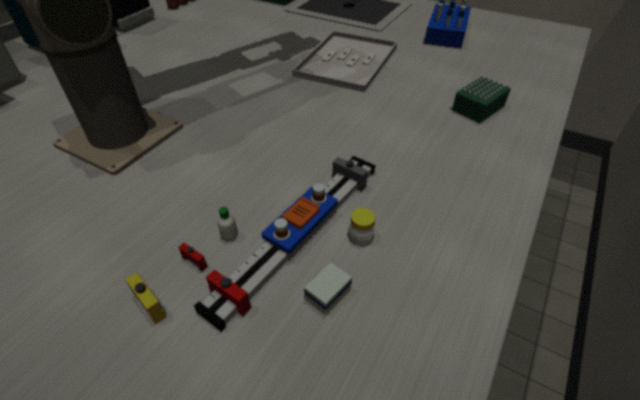

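View pics/top0.png

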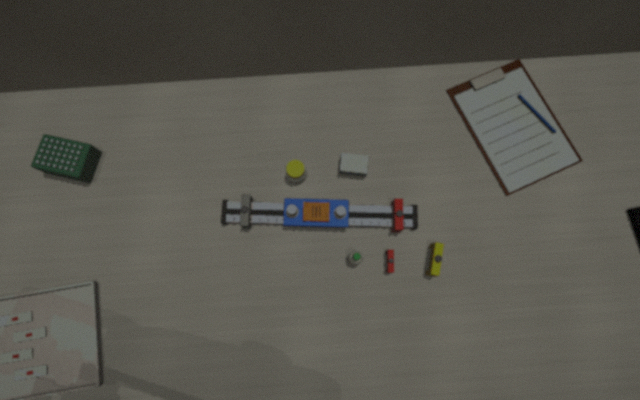

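The pad is at scene (302,212) and top (316,211). Candidates for the red stop:
- **Large red block on the rail:** scene (229,292), top (398,215). This is the one I choose.
- **Small loose red block:** scene (193,256), top (390,261).
- **Yellow block:** scene (145,297), top (436,260).

The grey stop is at top (246,210). I'll measure these and check the choice in a crop.

```bash
cat > h.py <<'E'
import numpy as np, cv2
from plant import robot, viewer
def ray(n,uv):
    c=viewer.get_calibration(n);d=np.array([(uv[0]-c['cx'])/c['fx'],(uv[1]-c['cy'])/c['fy'],1])
    return -c['R'].T@c['t'], c['R'].T@d
def plane(n,uv,z):
    o,d=ray(n,uv);return o+d*(z-o[2])/d[2]
def tri(a,b):
    (o,d),(p,e)=ray("scene",a),ray("top",b)
    k=np.linalg.lstsq(np.c_[d,-e],p-o,rcond=None)[0];return (o+k[0]*d+p+k[1]*e)/2
def blobs(im,lo,hi,amin=15):
    h=cv2.cvtColor(im,cv2.COLOR_BGR2HSV);m=cv2.inRange(h,np.array(lo),np.array(hi))
    m=cv2.morphologyEx(m,cv2.MORPH_CLOSE,np.ones((5,5)))
    n,l,s,c=cv2.connectedComponentsWithStats(m)
    return sorted([(int(s[i,4]),c[i].round(1)) for i in range(1,n) if s[i,4]>=amin],key=lambda x:-x[0])
ORG=((6,150,90),(16,255,255)); RED=((0,150,60),(4,255,255)); BLU=((105,120,50),(125,255,255))
def rails(n,im): 
    return {k:blobs(im,*v)[:4] for k,v in dict(org=ORG,red=RED,blue=BLU).items()}
E
python3 - <<'E'
from h import *
B={}
for n in("scene","top"):
    im=cv2.imread(f"pics/{n}0.png"); B[n]=rails(n,im); print(n,B[n])
for n,(u,v) in dict(scene=(302,212),top=(316,211)).items():
    im=cv2.imread(f"pics/{n}0.png");h=cv2.cvtColor(im,cv2.COLOR_BGR2HSV);print(h[v-3:v+4:3,u-6:u+7:4].tolist())
po=tri(B['scene']['org'][0][1],B['top']['org'][0][1]);print("pad tri",po)
for n in B:print(n,plane(n,B[n]['org'][0][1],.05))
pt=cv2.imread("pics/top0.png")
print("caps",[plane("top",p,.02) for p in((224,212),(415.5,216.5))])
print("red",plane("top",(398,215),.047),"grey",plane("top",(246,210),.047))
print("vials",plane("top",(292,210),.069),plane("top",(341,211.5),.069))
print("scene vials",plane("scene",(281,226),.069),plane("scene",(319.5,189),.069))
print("jar",plane("top",(295,168),.055),"carton",plane("top",(354,163),.038),"drop",plane("top",(356,257),.07))
im=cv2.resize(pt[150:290,200:460],None,fx=3,fy=3,interpolation=cv2.INTER_CUBIC);cv2.imwrite("pics/c1.png",cv2.convertScaleAbs(im,alpha=1.5))
E
```

```text
scene {'org': [(533, array([301.1, 211.4]))], 'red': [(395, array([226.6, 285.9])), (143, array([190.8, 252.1]))], 'blue': [(910, array([449.4,  17.8])), (843, array([300. , 225.7])), (67, array([308.4, 193.5]))]}
top {'org': [(397, array([315.4, 211.5]))], 'red': [(201, array([397.9, 214.2])), (92, array([389.8, 260.7]))], 'blue': [(802, array([316. , 214.1])), (77, array([539.2, 116.1]))]}
[[[9, 199, 86], [11, 213, 98], [11, 202, 87], [12, 221, 105]], [[12, 219, 78], [12, 205, 96], [12, 221, 90], [12, 221, 97]], [[12, 220, 108], [11, 202, 86], [11, 210, 108], [11, 213, 120]]]
[[[16, 190, 110], [16, 170, 96], [15, 157, 104], [17, 172, 113]], [[16, 183, 110], [15, 170, 99], [17, 183, 95], [17, 186, 107]], [[17, 184, 111], [15, 170, 99], [16, 174, 101], [16, 183, 107]]]
pad tri [ 0.54454038 -0.03360442  0.04699896]
scene [ 0.54637817 -0.03570892  0.05      ]
top [ 0.54368506 -0.03376737  0.05      ]
caps [array([0.56444125, 0.17968252, 0.02      ]), array([ 0.52002653, -0.26807878,  0.02      ])]
red [ 0.52206287 -0.22106783  0.047     ] grey [0.55960129 0.12378427 0.047     ]
vials [0.54724913 0.01833746 0.069     ] [ 0.53569417 -0.09015416  0.069     ]
scene vials [ 0.54519378 -0.09650017  0.069     ] [0.55571203 0.01447962 0.069     ]
jar [0.64864364 0.00563581 0.055     ] carton [ 0.65604774 -0.13427168  0.038     ] drop [ 0.43293953 -0.11342144  0.07      ]
```

View pics/c1.png

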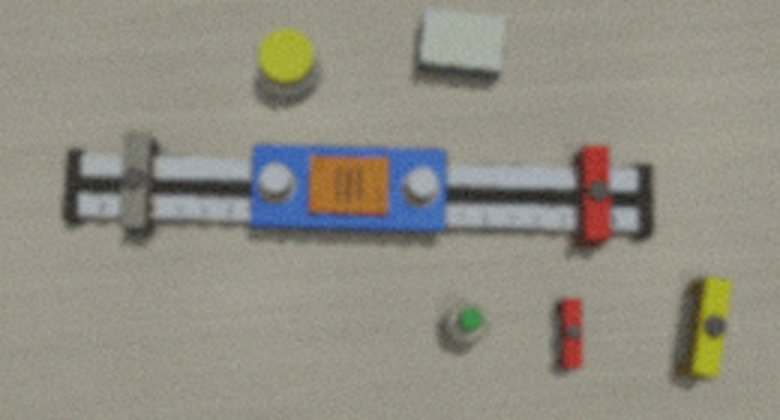

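The crop confirms it: the large red stop sits on the rail at crop (594,192), to the right of the carriage in the top view (world −y). The small red block (571,333) and the yellow block (711,325) are loose look-alikes.

The push is about 103 mm along (−0.104, −0.995). I'll turn the jaws across the rail with the fingers closed.

apply_moves --deltas '[[0,[0,0,15],0.18],[0,[0,0,15],0.18],[0,[0,0,15],0.18],[0,[0,0,15],0.18],[0,[0,0,15],0.18]]' --grip_force 10

```text
t: 0.72
tool_pos: [0.1668, 0.5761, 0.3287]
orientation: [1.758, 2.603, -0.002]
force: [-0.1, -0.1, 0.8]
opening: 0.0478
```

apply_moves --deltas '[[0,[0,0,10],0.18],[0,[0,0,0],0.18],[0,[0,0,0],0.133],[0,[0,0,0],0]]'

```text
t: 1.23
tool_pos: [0.1668, 0.5762, 0.3192]
orientation: [2.333, 2.104, -0.001]
force: [-0.5, 0.1, -0.4]
opening: 0.0074
```

```bash
cat >> h.py <<'E'
from scipy.spatial.transform import Rotation as Ro
def rel(p):
    s=robot.read_state();R=Ro.from_rotvec(s['orientation']).as_matrix()
    print("t",s['t'],"pos",s['tool_pos'].round(4),"F",s['force'].round(2),"q",s['q'].round(2),"\nR",R.round(3).tolist(),"\ntool delta mm",((np.array(p)-s['tool_pos'])@R*1000).round(1))
E
python3 -c "
from h import *
rel([.5445,-.034,.286])"
```

```text
t 1.225 pos [0.1668 0.5762 0.3192] F [-0.48  0.1  -0.36] q [ 1.2   0.18  1.59 -0.    1.37  1.31] 
R [[0.103, 0.995, -0.0], [0.995, -0.103, -0.001], [-0.001, -0.0, -1.0]] 
tool delta mm [-568.   438.6   33.6]
```

apply_moves --deltas '[[0,[-47,36,0],0],[0,[-47,36,0],0],[0,[-47,36,0],0],[0,[-47,36,0],0],[0,[-47,36,0],0]]'

```text
t: 1.85
tool_pos: [0.322, 0.3222, 0.3198]
orientation: [2.329, 2.108, 0.001]
force: [0.4, 0.2, -0.4]
opening: 0.0007
```

apply_moves --deltas '[[0,[-47,36,0],0],[0,[-47,36,0],0],[0,[-47,36,0],0],[0,[-47,36,0],0],[0,[-47,36,0],0]]'

```text
t: 2.48
tool_pos: [0.4768, 0.0696, 0.3199]
orientation: [2.33, 2.107, 0.001]
force: [1.3, 0.5, -0.5]
opening: 0.0004
```

apply_moves --deltas '[[0,[-48,38,0],0],[0,[-48,38,14],0],[0,[0,0,20],0],[0,[0,0,0],0],[0,[0,0,0],0]]'

```text
t: 3.1
tool_pos: [0.5415, -0.0311, 0.2863]
orientation: [2.332, 2.106, 0.0]
force: [1.4, -0.0, 0.2]
opening: 0.0002
```

Run:
```python
from h import *
rel([.5445,-.034,.236])
a,b=viewer.read_camera("scene"),viewer.read_camera("top")
for n,i in(("scene",a),("top",b)):
    o=blobs(i,*BLU)[:3];print(n,o)
x=cv2.resize(a[100:340,170:420],None,fx=2.4,fy=2.4);y=cv2.resize(b[140:290,200:460],None,fx=2.2,fy=2.2)
cv2.imwrite("pics/c2.png",cv2.convertScaleAbs(x,alpha=1.5));cv2.imwrite("pics/c3.png",cv2.convertScaleAbs(y,alpha=1.5))
```

```text
t 3.1 pos [ 0.5415 -0.0311  0.2863] F [ 1.35 -0.05  0.23] q [-0.15  0.06  1.78  0.    1.3  -0.05] 
R [[0.102, 0.995, 0.0], [0.995, -0.102, 0.0], [0.0, 0.0, -1.0]] 
tool delta mm [-2.6  3.3 50.3]
scene [(940, array([449.4,  18.1])), (813, array([298.5, 226.8])), (56, array([308.3, 193.4]))]
top [(266, array([340.5, 215.4])), (176, array([289.1, 213.7])), (81, array([536.7, 113.7]))]
```

View pics/c2.png

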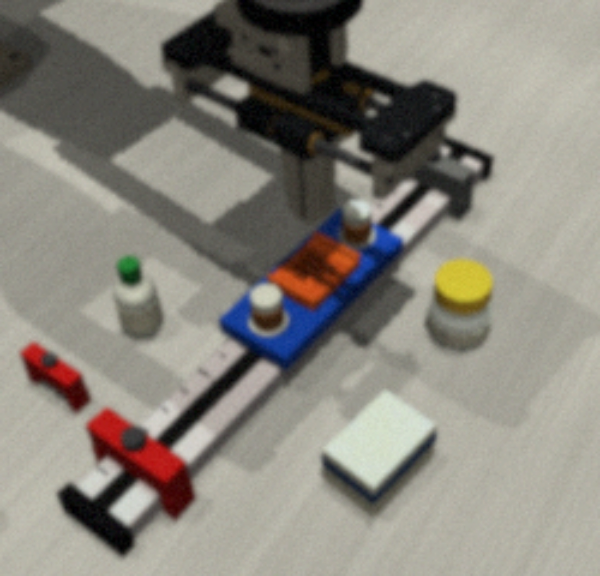

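The closed fingertips at crop (307,210) hang above the pad at crop (315,270). The vials, the jar and the dropper are clear. I'll go down close and check there.

apply_moves --deltas '[[0,[-3,3,20],0],[0,[0,0,18],0],[0,[0,0,6],0],[0,[0,0,0],0]]'

```text
t: 3.7
tool_pos: [0.5437, -0.0348, 0.2406]
orientation: [-2.332, -2.102, 0.002]
force: [0.1, 0.5, -0.1]
opening: 0.0001
```

Run:
```python
from h import *
rel([.5445,-.034,.230])
a=viewer.read_camera("scene")
x=cv2.resize(a[150:270,230:370],None,fx=4,fy=4,interpolation=cv2.INTER_CUBIC)
cv2.imwrite("pics/c4.png",cv2.convertScaleAbs(x,alpha=1.6))
```

```text
t 3.7 pos [ 0.5437 -0.0348  0.2406] F [ 0.1   0.47 -0.06] q [-0.16  0.13  1.8   0.    1.21 -0.05] 
R [[0.104, 0.995, -0.002], [0.995, -0.104, 0.0], [0.0, -0.002, -1.0]] 
tool delta mm [ 0.9  0.7 10.6]
```

View pics/c4.png

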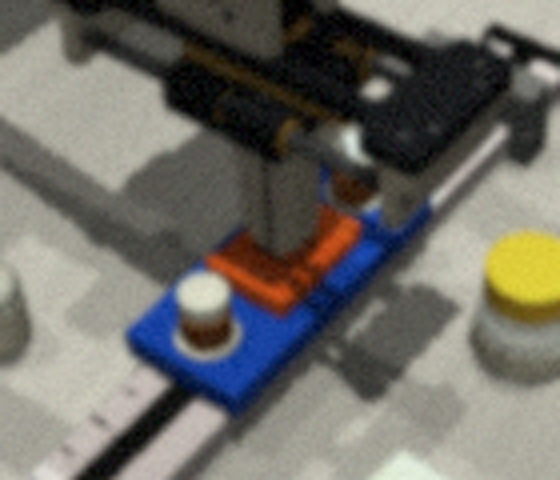

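The fingertips (crop 280,250) are centred over the pad. Now I'll press slowly, watching the force.

apply_moves --deltas '[[0,[0,0,3],0],[0,[0,0,2],0],[0,[0,0,1.5],0],[0,[0,0,0],0]]'

```text
t: 4.25
tool_pos: [0.5444, -0.035, 0.2359]
orientation: [2.334, 2.103, 0.0]
force: [-2.9, 1.3, 5.2]
opening: 0.0004
```

apply_moves --deltas '[[0,[0,0,1.5],0],[0,[0,0,1.5],0],[0,[0,0,0],0]]'

```text
t: 4.62
tool_pos: [0.5444, -0.035, 0.2331]
orientation: [2.334, 2.103, 0.0]
force: [-2.4, 0.9, 6.8]
opening: 0.0007
```

apply_moves --deltas '[[0,[0,0,1.5],0],[0,[0,0,1.5],0],[0,[0,0,1],0],[0,[0,0,0],0]]'

```text
t: 5.12
tool_pos: [0.5445, -0.0349, 0.2302]
orientation: [2.333, 2.103, 0.0]
force: [-8.1, 0.9, 16.5]
opening: 0.0003
```

The pad is fully down at 16.5 N, with the tips at z = 0.044. Now the push along −x of the tool.

apply_moves --deltas '[[0,[-2,0,0],0],[0,[-4,0,0],0],[0,[-4,0,0],0],[0,[-4,0,0],0],[0,[-4,0,0],0]]'

```text
t: 5.75
tool_pos: [0.5427, -0.0529, 0.2302]
orientation: [2.333, 2.103, 0.001]
force: [-7.0, 1.2, 15.0]
opening: 0.0006
```

Run:
```python
from h import *
rel([.5445,-.035,.230])
a=viewer.read_camera("scene")
for n in ("BLU","ORG","RED"): print(n,blobs(a,*globals()[n])[:3])
```

```text
t 5.75 pos [ 0.5427 -0.0529  0.2302] F [-7.01  1.21 15.01] q [-0.19  0.14  1.81  0.    1.19 -0.09] 
R [[0.104, 0.995, 0.001], [0.995, -0.104, -0.0], [0.0, 0.001, -1.0]] 
tool delta mm [18.  -0.   0.2]
BLU [(922, array([449.4,  18.2])), (696, array([286.2, 237.9]))]
ORG [(67, array([286.6, 228.4])), (47, array([307.8, 218.3]))]
RED [(424, array([226.6, 286.2])), (177, array([190.9, 252.3]))]
```

The carriage follows, with only 1.2 N along the rail.

apply_moves --deltas '[[0,[-6,0,0],0],[0,[-6,0,0],0],[0,[-6,0,0],0],[0,[-6,0,0],0],[0,[-6,0,0],0]]'

```text
t: 6.42
tool_pos: [0.5396, -0.0829, 0.2303]
orientation: [2.333, 2.103, 0.001]
force: [-5.8, 0.9, 15.6]
opening: 0.0006
```

apply_moves --deltas '[[0,[-6,0,0],0],[0,[-6,0,0],0],[0,[-6,0,0],0],[0,[-6,0,0],0],[0,[-6,0,0],0]]'

```text
t: 7.05
tool_pos: [0.5365, -0.1128, 0.2302]
orientation: [2.333, 2.102, 0.001]
force: [-6.3, 2.0, 14.2]
opening: 0.0002
```

apply_moves --deltas '[[0,[-3,0,0],0],[0,[-3,0,0],0],[0,[-3,0,0],0],[0,[-3,0,0],0],[0,[-2,0,0],0]]'

```text
t: 7.68
tool_pos: [0.5351, -0.1267, 0.2302]
orientation: [2.333, 2.102, 0.001]
force: [-6.0, 0.9, 13.6]
opening: 0.0006
```

apply_moves --deltas '[[0,[-2,0,0.3],0],[0,[-2,0,0],0],[0,[-2,0,0],0],[0,[-1,0,0],0],[0,[-1,0,0],0]]'

```text
t: 8.3
tool_pos: [0.5343, -0.1347, 0.2302]
orientation: [2.333, 2.102, 0.001]
force: [-8.0, 0.9, 17.2]
opening: 0.0002
```

apply_moves --deltas '[[0,[-1,0,0],0],[0,[-1,0,0],0],[0,[-1,0,0],0]]'

```text
t: 8.68
tool_pos: [0.534, -0.1377, 0.2302]
orientation: [2.333, 2.102, 0.001]
force: [-6.5, 1.3, 16.1]
opening: 0.0003
```

Run:
```python
from h import *
rel([.5445,-.035,.230])
a=viewer.read_camera("scene")
x=cv2.resize(a[190:330,180:340],None,fx=4,fy=4,interpolation=cv2.INTER_CUBIC)
cv2.imwrite("pics/c5.png",cv2.convertScaleAbs(x,alpha=1.6))
```

```text
t 8.675 pos [ 0.534  -0.1377  0.2302] F [-6.54  1.31 16.09] q [-0.35  0.16  1.79 -0.    1.19 -0.24] 
R [[0.104, 0.995, 0.001], [0.995, -0.104, -0.001], [-0.001, 0.001, -1.0]] 
tool delta mm [ 1.032e+02 -2.000e-01  1.000e-01]
```

View pics/c5.png

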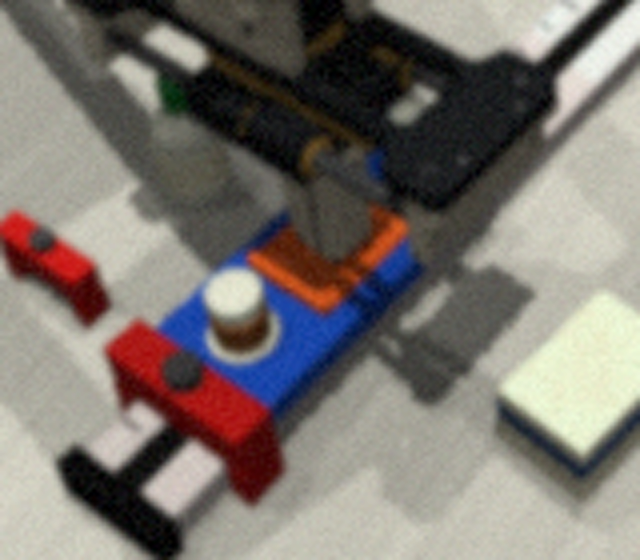

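The carriage's leading end sits at the red stop (crop 190,380), but the force hasn't risen. I'll continue gently until it does.

apply_moves --deltas '[[0,[-1,0,0],0],[0,[-1,0,0],0],[0,[0,0,0],0]]'

```text
t: 9.1
tool_pos: [0.5338, -0.1393, 0.2302]
orientation: [2.333, 2.103, 0.002]
force: [-6.8, 2.9, 17.0]
opening: 0.0004
```

apply_moves --deltas '[[0,[-1,0,0],0],[0,[-1,0,0],0],[0,[0,0,0],0]]'

```text
t: 9.48
tool_pos: [0.5338, -0.1401, 0.2302]
orientation: [-2.333, -2.103, -0.005]
force: [-5.4, 11.8, 19.0]
opening: 0.0007
```

Firm contact at 11.8 N with the tool no longer advancing. I'll ease the push slightly, still towards the stop, then lift straight up.

apply_moves --deltas '[[0,[0.8,0,0],0],[0,[0,0,-4],0],[0,[0,0,-8],0],[0,[0,0,-20],0],[0,[0,0,-40],0]]'

```text
t: 10.1
tool_pos: [0.5322, -0.1403, 0.2987]
orientation: [-2.331, -2.1, 0.003]
force: [-0.0, 0.3, 0.5]
opening: 0.0004
```

apply_moves --deltas '[[0,[0,0,-40],0],[0,[20,-40,-10],0],[0,[40,-40,0],0],[0,[40,-40,0],0],[0,[40,-40,0],0]]'

```text
t: 10.72
tool_pos: [0.3873, 0.0162, 0.35]
orientation: [2.335, 2.102, 0.001]
force: [0.6, 0.7, 1.0]
opening: 0.0005
```

apply_moves --deltas '[[0,[50,-30,0],0],[0,[50,-20,0],0],[0,[50,0,0],0],[0,[0,0,0],0]]'

```text
t: 11.22
tool_pos: [0.3539, 0.1722, 0.3502]
orientation: [-2.328, -2.109, -0.001]
force: [-0.4, -0.4, 0.2]
opening: 0.0008
```

Run:
```python
from h import *
rel([.5445,-.035,.230])
a,b=viewer.read_camera("scene"),viewer.read_camera("top")
for n,i in(("scene",a),("top",b)):
    for k in ("BLU","ORG","RED"): print(n,k,blobs(i,*globals()[k])[:3])
p=plane("top",blobs(b,*ORG)[0][1],.05);r=plane("top",blobs(b,*RED)[0][1],.047);print(p,r,np.linalg.norm((p-r)[:2]))
x=cv2.resize(a[180:330,180:380],None,fx=3.5,fy=3.5,interpolation=cv2.INTER_CUBIC)
y=cv2.resize(b[140:290,260:460],None,fx=3.5,fy=3.5,interpolation=cv2.INTER_CUBIC)
for n,i in(("c6",x),("c7",y)):cv2.imwrite(f"pics/{n}.png",cv2.convertScaleAbs(i,alpha=1.6))
```

```text
t 11.225 pos [0.3539 0.1722 0.3502] F [-0.4  -0.39  0.24] q [ 0.32 -0.43  2.1   0.    1.48  0.42] 
R [[0.099, 0.995, 0.0], [0.995, -0.099, 0.001], [0.001, 0.0, -1.0]] 
tool delta mm [-187.5  210.1  120.2]
scene BLU [(969, array([264.1, 262.6])), (930, array([449.2,  17.7])), (96, array([272. , 228.4]))]
scene ORG [(693, array([262.4, 248.5]))]
scene RED [(364, array([225.5, 286. ])), (149, array([190.9, 252.3]))]
top BLU [(804, array([359.9, 215.4])), (91, array([537.2, 114.2]))]
top ORG [(399, array([361.7, 212.8]))]
top RED [(93, array([398.9, 223. ])), (91, array([389.9, 260.9])), (76, array([397.9, 204.2]))]
[ 0.53279943 -0.13854193  0.05      ] [ 0.50355354 -0.22085947  0.047     ] 0.08735845120069216
```

View pics/c7.png

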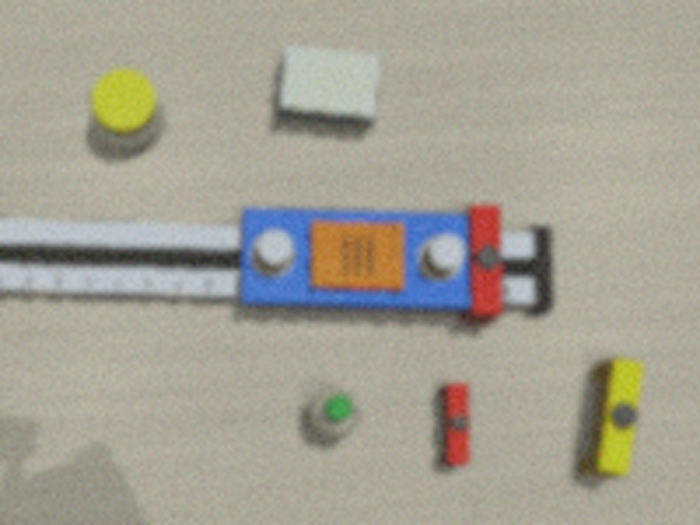

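View pics/c6.png

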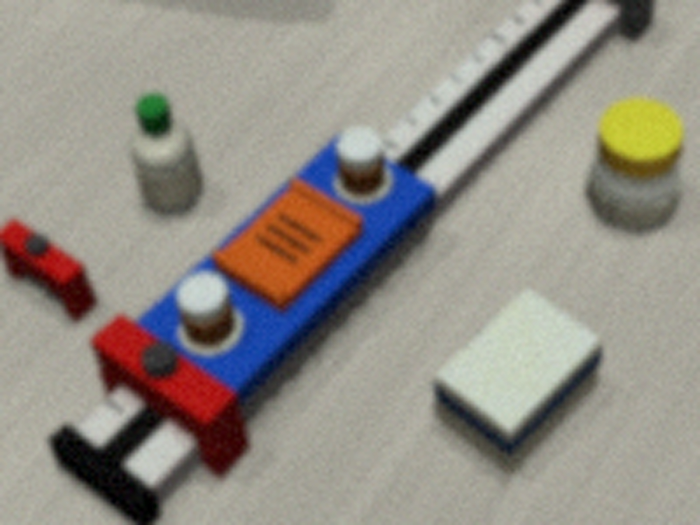

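Both views show the carriage touching the red stop (top crop 470,260) with no gap and the pad up. The other things stand where they were.

```bash
python3 -c "
from plant import order
print(order.close_job())"
```

```text
the job is handed in; nothing more can be done
None
```

The carriage now rests against the red stop with the brake pad up, and I handed the job in at about 11.3 s of the 32 s allowed.

- **Press and push:** I pressed the pad fully down with closed fingertips (about 16 N) and slid the carriage about 105 mm along the rail. It took only 1 to 2 N until contact with the stop, where the push force rose to 11.8 N and the tool stopped advancing. I eased the push slightly, lifted straight up and moved clear, with the force reading back near zero.
- **Last checks:** Both views show no gap at the red stop. The jar, carton and dropper bottle look unmoved, but I judged that by eye and did not re-measure them.
- **Measurement that disagreed:** The final centre distance came out as 87 mm, because the screw head split the red blob. Using the stop position I measured earlier gives about 83 mm along the rail. The nominal value is 85 mm, so both are within camera error.
- **Side force:** A steady sideways force of 5 to 8 N across the rail was present throughout the push. It had no visible effect.

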